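# Find the loaf dish that rocks and put it in the returns crate

## Robot

A 6-joint arm with a two-finger parallel gripper is mounted at the origin on the work surface. World frame = base frame: x ahead of the robot, y to its left, z up, the work surface at z = 0. Lengths are in mm, angles in rad, forces in N, time in s.
With the tool pointing down it reaches from about 275 to 750 mm from the base axis. Payload 10.2 kg.
Tool frame: the origin (TCP) lies midway between the tips of the shut fingers; the grasp point (between the pads) lies 19 mm behind it; z points along the fingers, y is the direction in which the jaws open and shut (so a half turn about z gives the same grasp; the last joint's range is limited). The gripper opens to 85 mm and grips with 20 to 120 N. Pads are 22 mm wide; open, the fingers measure 114 mm over their backs; the gripper's body (76 mm by 85 mm) begins 54 mm behind the grasp point. The pads swing forward as they close: fully open they stand 13 mm farther back than shut.
Start: joints at [-1.539, 0.313, 1.498, -0, 1.331, -0.223], TCP at [132.314, -508.059, 231.294] pointing down, gripper open.
Joint ranges: [-2.94, 2.94], [-0.97, 2.17], [0.19, 2.56], [-1.23, 4.37], [0.02, 3.11], [-2.88, 2.88]. Speed limits (rad/s): [2.39, 2.39, 3.01, 3.14, 3.14, 3.14].

## Interface

Orientations are given as a unit quaternion [w, x, y, z].
In Python, from rig import sense, optics, ctrl gives the robot as it stands.
- The arm moves only by the tool play_rows, never from a script. Its argument "plan" is a list of rows, each a list of 7 numbers: the shift along the world's x, y, z in mm, then the turn, a rotation vector about the world's x, y, z in rad, then the opening, from -1 (shut) to 1 (fully open), so that 0 is half open. A call has 1 to 5 rows; each row shifts and turns the pose as measured when the row begins; what a row does not reach is not made up. A row lasts 1/12 s, in which the tool goes at most 41.7 mm and 7.16 degrees, less where a joint would pass 70% of its speed; a pose out of reach is approached as far as the arm can. A call is refused whole if a number of a shift passes 41.7 or a number of a turn 0.125, either way. A call with a gripper value outside its range is refused whole. The fingers move at their own pace and stop on an object; "grip_force" is the grip in N (left out, the last holds). Time passes only in rows, so rows that do not move let the fingers close. It gives the time, the measured TCP pose, the force and the opening at its end, in the units of the state.
- sense(): the state, without advancing time (a new reading comes with each control period).
- optics.capture(name): name is "scene" or "top" or "wrist"; returns a dict with "img" (384x512x3 uint8, blue, green, red), "fx", "fy", "cx", "cy" (pixels), "world_to_cam" (4x4, takes a point from world to camera coordinates). Camera axes: x right, y up, looking along -z (the intrinsics and any distortion apply to the point x, -y, -z); pixel columns grow to the right and rows downward; lengths in mm; the calibration is good to about 2 mm. A picture is of the moment at which its call begins. There is no depth.
- ctrl.finish_job(): hands the job in, once; it reports no verdict.
The state is a dict: "time_s": time; "joints": joint angles; "dq": joint speeds; "tau": joint torques, N m; "eef_pos": TCP position; "ee_rot": TCP orientation; "force": force on the tool from outside, world axes, zero at the start; "wrist_torque": the same for the moment, N m; "grip_width": opening from 0.0 (shut) to 1.0 (fully open).
Only numpy, scipy, OpenCV 4.12 (cv2) and the standard library are available. Lean on these libraries where they do the work, as an engineer would, in place of code of your own. Each camera call takes 0.05 s, during which the arm holds its last target. There are 200 camera calls.

## Task

One of the three stoneware loaf dishes in the wooden divider has a bowed base: press down on the ends of their rims to find the one that rocks. Draw that dish forward out of its bay and let go of it on the open ledge in front of the divider, then take it again by the middle of a long side and set it down gently, flat on the floor of the returns crate. Leave the two steady dishes standing in their bays and everything else where it is.

Things in the scene. Friction and masses are not known exactly. Their poses are not given: they have to be found in the camera images.
- dish_a: one of three look-alike white stoneware loaf dishes (a, b, c stand in any order in the bays): open box 150 long (x) x 72 wide (y) x 52 mm high, upright walls 8 mm thick, inner floor 12 mm up, 0.3 to 0.6 kg. Origin: centre of the underside; z up, at the start x points away from the robot. Two of the three have flat bases and stand steady
- dish_b: as dish_a. At rest all three stand level and look alike from above
- dish_c: as dish_a. Whichever is bowed stands level on a 20 mm band across the middle of its length, ends 4 mm clear of the ledge; over 2 N down on the middle of an end's rim tips that end down some 0.06 rad (rim 4 mm down, other end 5 mm up); let go, it rights itself. It rocks end to end only, not sideways
- divider: fixed bottomless wooden divider, open to the robot: four cheeks 10 mm thick, 40 mm high, from x = -50 (front ends) to +75 mm at y = -147, -49, 49, 147 mm; back rail at x 75 to 87 mm. Origin on the ledge, x points away from the robot. A dish stands on the ledge in each 88 mm bay, its centre at x = -4 to -12 mm, its near end sticking out 29 to 37 mm in front of the cheeks
- crate: fixed wooden returns crate, left or right of the divider (a flat kitchen scale 51 mm high is on the other side): inside 164 (x) x 190 mm (y), floor 8 mm and wall tops 78 mm above the ledge, walls 8 mm; origin under its centre on the ledge, x pointing away from the robot. A dish fits lengthwise along the crate's x only, 7 mm to spare at each end
- ramekin: bystander, leave alone: white ceramic ramekin, 88 mm across, 46 mm high; origin under its centre
- shaker: bystander, leave alone: glass salt shaker with steel twist cap, 48 mm across, 95 mm high; origin under its centre
- scoop: bystander, leave alone: green plastic scoop lying in the pan of the kitchen scale, 170 mm long, up to 34 mm high; origin under the back of its pan, handle along its -x
- spoons: bystander, leave alone: steel measuring spoons on a ring, lying flat, about 125 mm long; origin at the ring
Not all that is in view belongs to the job. What is shaped like the dish_b but orange or yellow is not meant.

How it is judged (in metres and radians):
On the way, in this order (a step that is already met when the one before it is completed fails the run):
1. the bowed dish, standing in its bay, is pressed at the rim and rocks (tips more than 0.03 rad under the finger, base on the ledge) (contact force between the fingers and dish_b above 0.3 N and angle between dish_b's own z axis and vertical above 0.03 rad and height (world z) of dish_b below 0.012 m and x of dish_b in the frame of divider above -0.05 m), for 0.05 s.
2. that dish stands on the open ledge in front of the divider, let go, its centre at least 40 mm before the front ends of the cheeks (contact force between the fingers and dish_b below 0.1 N and x of dish_b in the frame of divider below -0.09 m and height (world z) of dish_b below 0.006 m and angle between dish_b's own z axis and vertical below 0.09 rad and linear speed of dish_b below 0.03 m/s), for 0.2 s.
3. it is taken again by a long side (gripped within 50 mm of the middle of its length) and lifted clear of the ledge (contact force between the fingers and dish_b above 1 N and height (world z) of dish_b above 0.03 m and x of the grasp point in the frame of dish_b between -0.05 and 0.05 m and (y of the grasp point in the frame of dish_b above 0.018 m or y of the grasp point in the frame of dish_b below -0.018 m)), for 0.1 s.
At the end, for the whole second after the job is handed in: The dish that rocks stands upright and flat (within 0.09 rad) on the crate's floor, between its walls, lengthwise along the crate's x, at rest and let go; the two steady dishes stand level within 20 mm of where they started (x of dish_b in the frame of crate between -0.015 and 0.015 m and y of dish_b in the frame of crate between -0.07 and 0.07 m and z of dish_b in the frame of crate between 0.003 and 0.014 m and angle between dish_b's own z axis and vertical below 0.09 rad and linear speed of dish_b below 0.02 m/s and angular speed of dish_b below 0.1 rad/s and contact force between the fingers and dish_b below 0.1 N and distance of each of dish_a, dish_c from where it was at the start of the episode below 0.02 m and angle between each of dish_a, dish_c's own z axis and vertical below 0.05 rad); the robot touches nothing.
It fails at once if a steady dish is lifted, or shoved more than 30 mm (height (world z) of any of dish_a, dish_c above 0.02 m or distance of any of dish_a, dish_c from where it was at the start of the episode above 0.03 m).
It fails at once if the bowed dish is let fall (more than about 15 mm) (contact force between the fingers and dish_b below 0.05 N and linear speed of dish_b above 0.55 m/s).
It fails at once if a bystander is moved more than 30 mm (distance of any of ramekin, shaker, scoop, spoons from where it was at the start of the episode above 0.03 m).
It also fails if it takes over 67 s, if anything falls off the work surface, if the arm or the gripper's body presses on something with over 40 N, if the wrist force passes 120 N, or if a joint passes its speed limit or range.

## Working session

There is one attempt and no reset: what is moved stays moved. The work goes in short steps, Python scripts to look and compute and a tool call to move; the robot and the scene stay as the last step left them, time stands still between calls to the robot, and variables do not carry over. Pictures are saved under pics/ and viewed, about 8 in all and at most 12, crops included, and the job is handed in when it is done.

Besides the shell and the picture viewer there is one more tool, called after "Request:" as name(argument=value, ...), one argument or row to a line, values as JSON. play_rows: Moves the arm, as the interface text tells. Its arguments: {"type":"object","properties":{"plan":{"type":"array"},"grip_force":{"type":"number"}},"required":["plan"]}

```bash
ls; mkdir -p pics
python3 - <<'E'
from rig import sense, optics
import cv2
for k,v in sense().items(): print(k,v)
for n in("top","scene"):
    c=optics.capture(n); cv2.imwrite(f"pics/{n}0.png",c["img"]); print(n,{k:v for k,v in c.items() if k!="img"})
E
```

```text
pics
time_s 0.0
joints [-1.53938201e+00  3.13439156e-01  1.49845352e+00  1.49396678e-05
  1.33104412e+00 -2.23400576e-01]
dq [-0.00157269  0.00180521  0.00246139  0.00190341 -0.00190673 -0.00020768]
tau [-3.08057926e-03 -4.12268257e+01 -2.59747159e+01 -3.86443771e-04
  4.11579516e-03  7.94575840e-06]
eef_pos [ 132.31759243 -507.76941339  230.73445254]
ee_rot [-6.68285508e-04  9.91894647e-01  1.27061237e-01  7.16371254e-05]
force [0.15968674 0.43617962 0.50233238]
wrist_torque [-0.04531838  0.02886757  0.00483983]
grip_width 0.9982670943525168
top {'fx': 349.2981607970097, 'fy': 349.2981607970097, 'cx': 253.76216510781427, 'cy': 192.91570232607938, 'world_to_cam': array([[ 1.34821987e-02, -9.99872274e-01, -8.58294541e-03,
         4.99384460e+00],
       [ 9.98884143e-01,  1.30793258e-02,  4.53806139e-02,
        -4.80937765e+02],
       [-4.52625584e-02, -9.18519852e-03,  9.98932897e-01,
        -9.97155389e+02],
       [ 0.00000000e+00,  0.00000000e+00,  0.00000000e+00,
         1.00000000e+00]])}
scene {'fx': 377.7778099458024, 'fy': 377.7778099458024, 'cx': 261.26510928879895, 'cy': 191.5002668614609, 'world_to_cam': array([[ 8.32540823e-01,  5.53802857e-01, -1.33481515e-02,
        -4.01900493e+02],
       [-4.47185161e-01,  6.86092038e-01,  5.73849412e-01,
         1.62357752e+02],
       [ 3.26957504e-01, -4.71783966e-01,  8.18852050e-01,
        -1.37602749e+03],
       [ 0.00000000e+00,  0.00000000e+00,  0.00000000e+00,
         1.00000000e+00]])}
```

View pics/top0.png

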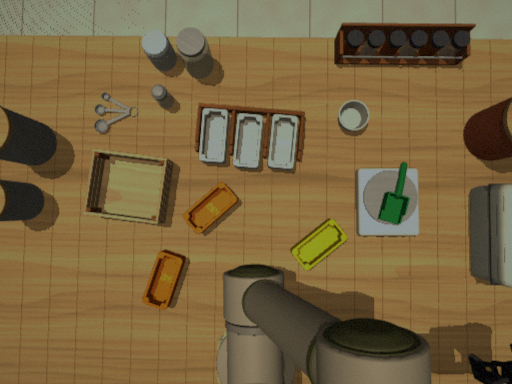

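View pics/scene0.png

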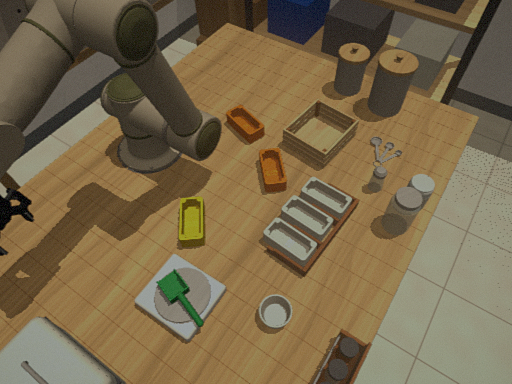

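The top view shows +x up and +y left. There are three white dishes in the divider at px (213,135), (249,140) and (283,141). The lookalikes to ignore are orange at (211,208) and (165,279), and yellow at (320,244). The crate is at (130,187), to the left of the divider. I'll rectify the view at rim height for a close check.

```bash
cat > h.py <<'E'
import numpy as np, cv2
from rig import sense, optics
def proj(c,P):
    P=np.atleast_2d(P).astype(float); W=c["world_to_cam"]; p=P@W[:3,:3].T+W[:3,3]
    return np.c_[c["cx"]+c["fx"]*p[:,0]/-p[:,2], c["cy"]+c["fy"]*(-p[:,1])/-p[:,2]]
def rect(c,z,x0,x1,y0,y1,s,marks=()):
    """orthophoto of plane z: rows = x decreasing, cols = y decreasing, s px/mm"""
    w=[[x1,y1,z],[x1,y0,z],[x0,y1,z],[x0,y0,z]]
    d=np.float32([[0,0],[(y1-y0)*s,0],[0,(x1-x0)*s],[(y1-y0)*s,(x1-x0)*s]])
    H=cv2.getPerspectiveTransform(proj(c,w).astype(np.float32),d)
    im=cv2.warpPerspective(c["img"],H,(int((y1-y0)*s),int((x1-x0)*s)),flags=cv2.INTER_CUBIC)
    for x in range(int(np.ceil(x0/50)*50),int(x1)+1,50):
        cv2.line(im,(0,int((x1-x)*s)),(12,int((x1-x)*s)),(0,0,255),1); cv2.putText(im,str(x),(14,int((x1-x)*s)+4),0,.35,(0,0,255))
    for y in range(int(np.ceil(y0/50)*50),int(y1)+1,50):
        cv2.line(im,(int((y1-y)*s),0),(int((y1-y)*s),8),(0,0,255),1); cv2.putText(im,str(y),(int((y1-y)*s)-8,18),0,.35,(0,0,255))
    return im
E
python3 - <<'E'
from h import *
c=optics.capture("top")
im=rect(c,52,340,760,-160,500,1.2); cv2.imwrite("pics/r52.png",im)
im=rect(c,52,500,740,-160,240,4)
hsv=cv2.cvtColor(im,cv2.COLOR_BGR2HSV)
m=((hsv[...,1]<60)&(hsv[...,2]>95)).astype(np.uint8)*255
m=cv2.morphologyEx(m,cv2.MORPH_OPEN,np.ones((5,5)))
for k in cv2.findContours(m,cv2.RETR_EXTERNAL,cv2.CHAIN_APPROX_NONE)[0]:
    if cv2.contourArea(k)<40000: continue
    (u,v),s,a=cv2.minAreaRect(k); b=cv2.boxPoints(((u,v),s,a))
    print("ctr",740-v/4,240-u/4,"size",np.array(s)/4,a,"area",cv2.contourArea(k)/16); print((np.c_[740-b[:,1]/4,240-b[:,0]/4]).round(1).tolist())
E
```

```text
ctr 624.9729461669922 -67.17144775390625 size [ 73.28440094 151.23092651] 5.072132587432861 area 10606.09375
[[552.9000244140625, -24.0], [703.5, -37.400001525878906], [697.0999755859375, -110.4000015258789], [546.4000244140625, -97.0]]
ctr 626.4876251220703 30.60748291015625 size [ 73.46699524 151.21078491] 4.7429351806640625 area 10597.78125
[[554.2000122070312, 73.5], [704.9000244140625, 61.0], [698.7999877929688, -12.300000190734863], [548.0999755859375, 0.30000001192092896]]
ctr 640.4020614624023 127.2257080078125 size [ 72.7298584  151.11550903] 3.4566195011138916 area 10562.09375
[[567.2000122070312, 168.10000610351562], [718.0, 159.0], [713.5999755859375, 86.4000015258789], [562.7999877929688, 95.5]]
```

View pics/r52.png

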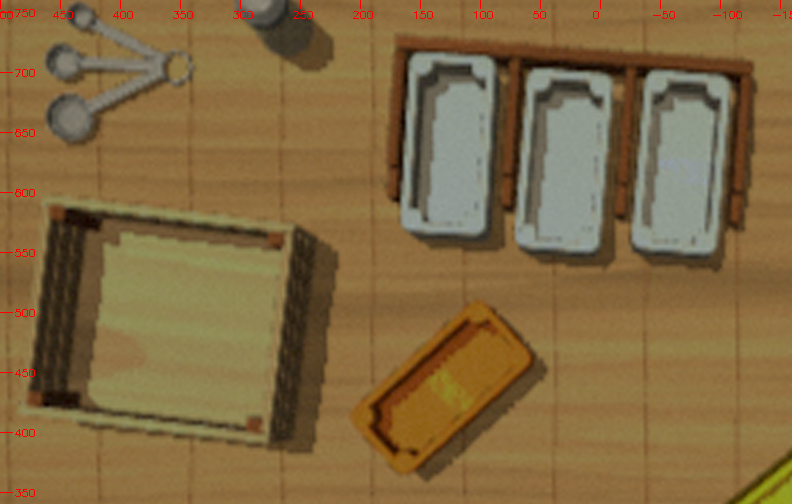

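The dishes measure 151 x 73 mm, which matches. Their centres are (640,127), (626,31) and (625,-67), with yaw about -3.5°, -4.7° and -5.1°. I'll start with the right-hand dish, fingers shut, turning the jaws to lie along x on the way.

Request:
play_rows(
  plan=[
    [28, 29.5, 0, 0, 0, 0.085, -1],
    [28, 29.5, 0, 0, 0, 0.085, -1],
    [28, 29.5, 0, 0, 0, 0.085, -1],
    [28, 29.5, 0, 0, 0, 0.085, -1],
    [28, 29.5, 0, 0, 0, 0.085, -1],
  ],
  grip_force=40,
)

```text
time_s: 0.57
eef_pos: [271.0, -358.5, 228.5]
ee_rot: [-0.002, 0.942, 0.336, -0.001]
force: [1.4, -1.1, -0.1]
grip_width: 0.297
```

Request:
play_rows(
  plan=[
    [28, 29.5, 0, 0, 0, 0.085, -1],
    [28, 29.5, 0, 0, 0, 0.085, -1],
    [28, 29.5, 0, 0, 0, 0.085, -1],
    [28, 29.5, 0, 0, 0, 0.085, -1],
    [28, 29.5, 0, 0, 0, 0.085, -1],
  ],
)

```text
time_s: 0.98
eef_pos: [412.5, -205.2, 228.5]
ee_rot: [-0.001, 0.844, 0.536, -0.001]
force: [0.3, -0.8, 0.2]
grip_width: 0.003
```

Request:
play_rows(
  plan=[
    [28, 29.5, 0, 0, 0, 0.085, -1],
    [28, 29.5, 0, 0, 0, 0.085, -1],
    [28, 29.5, 0, 0, 0, 0.085, -1],
    [28, 29.5, 0, 0, 0, 0.085, -1],
    [0, 0, 0, 0, 0, 0, -1],
  ],
)

```text
time_s: 1.4
eef_pos: [528.2, -77.8, 227.7]
ee_rot: [-0.002, 0.732, 0.681, -0.001]
force: [0.2, -0.1, -0.1]
grip_width: 0.002
```

Request:
play_rows(
  plan=[
    [13, 8.5, -36, 0, 0, 0, -1],
    [13, 8.5, -36, 0, 0, 0, -1],
    [0, 0, -40, 0, 0, 0, -1],
    [0, 0, -40, 0, 0, 0, -1],
    [0, 0, 0, 0, 0, 0, -1],
  ],
)

```text
time_s: 1.82
eef_pos: [556.2, -57.3, 71.7]
ee_rot: [0.001, 0.73, 0.683, 0.001]
force: [-1.0, -0.1, -1.5]
grip_width: 0.003
```

Run:
```python
from h import *
c=optics.capture("top"); cv2.imwrite("pics/r1.png",rect(c,52,500,740,-160,240,2))
s=sense(); print(s["eef_pos"],s["force"])
```

```text
[557.85234376 -57.93064395  75.53990455] [-0.31527415  0.77610968  0.50470309]
```

View pics/r1.png

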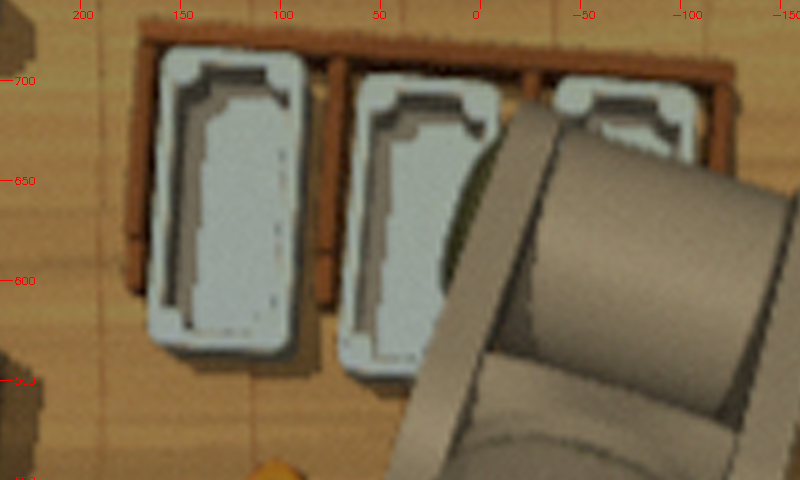

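The arm hides the right-hand dish in this view, so I'll go by the measured pose. Next I descend slowly and watch the force.

Request:
play_rows(
  plan=[
    [-2, -3, -8, 0, 0, 0, -1],
    [-1, 0, -6, 0, 0, 0, -1],
    [0, 0, -3, 0, 0, 0, -1],
    [0, 0, -1.5, 0, 0, 0, -1],
    [0, 0, 0, 0, 0, 0, -1],
  ],
)

```text
time_s: 2.28
eef_pos: [558.3, -63.7, 64.4]
ee_rot: [0.009, 0.731, 0.682, 0.005]
force: [0.5, 0.3, 0.6]
grip_width: 0.003
```

Request:
play_rows(
  plan=[
    [0, 0, -1.5, 0, 0, 0, -1],
    [0, 0, -1.5, 0, 0, 0, -1],
    [0, 0, 0, 0, 0, 0, -1],
  ],
)

```text
time_s: 2.53
eef_pos: [559.4, -64.2, 63.4]
ee_rot: [0.011, 0.731, 0.682, 0.006]
force: [1.1, -0.7, -0.2]
grip_width: -0.001
```

Request:
play_rows(
  plan=[
    [-5, 3, -3, 0.008, 0.024, 0, -1],
    [-1, 0, -3, 0, 0, 0, -1],
    [0, 0, -2, 0, 0, 0, -1],
  ],
)

```text
time_s: 2.78
eef_pos: [553.1, -60.9, 55.4]
ee_rot: [-0.001, 0.731, 0.682, -0.001]
force: [0.2, -0.8, -0.3]
grip_width: -0.001
```

Request:
play_rows(
  plan=[
    [-1, 0, -2, 0, 0, 0, -1],
    [0, 0, -2, 0, 0, 0, -1],
  ],
)

```text
time_s: 2.95
eef_pos: [551.8, -60.7, 50.7]
ee_rot: [-0.001, 0.731, 0.682, -0.001]
force: [-1.4, 0.0, 1.3]
grip_width: -0.0
```

Request:
play_rows(
  plan=[
    [1, 0, -2, 0, 0, 0, -1],
  ],
)

```text
time_s: 3.03
eef_pos: [552.6, -60.7, 48.5]
ee_rot: [-0.002, 0.731, 0.682, -0.001]
force: [-0.7, 0.1, 1.4]
grip_width: -0.003
```

Request:
play_rows(
  plan=[
    [1, 0, -1.5, 0, 0, 0, -1],
  ],
)

```text
time_s: 3.12
eef_pos: [552.9, -60.7, 47.9]
ee_rot: [-0.002, 0.731, 0.683, -0.002]
force: [-17.9, 2.1, 33.1]
grip_width: -0.002
```

The force stayed near 1.4 N from about 51 to 48.5 mm, then went stiff at 48 mm. That looks like 4 mm of rocking. To check it, I'll compare scene images with the dish pressed and released.

Run:
```python
from h import *
s=sense(); print(s["eef_pos"],s["force"])
np.save("p1.npy",np.mean([optics.capture("scene")["img"].astype(float) for _ in range(4)],0))
s=sense(); print(s["eef_pos"],s["force"])
```

```text
[552.93150622 -60.6929041   47.85488985] [-17.86140316   2.13933391  33.06579957]
[553.05486209 -60.72714069  48.05330792] [-9.75080171  0.51049677 15.06422088]
```

Request:
play_rows(
  plan=[
    [0, 0, 3, 0, 0, 0, -1],
    [0, 0, 5, 0, 0, 0, -1],
    [0, 0, 3, 0, 0, 0, -1],
    [0, 0, 1, 0, 0, 0, -1],
  ],
)

```text
time_s: 3.65
eef_pos: [553.3, -60.8, 61.0]
ee_rot: [-0.002, 0.731, 0.683, -0.001]
force: [-0.6, 0.4, -0.4]
grip_width: -0.001
```

Run:
```python
from h import *
cs=[optics.capture("scene") for _ in range(4)]
b=np.mean([c["img"].astype(float) for c in cs],0); a=np.load("p1.npy"); np.save("p0.npy",b)
s=sense(); print(s["eef_pos"],s["force"])
c=cs[0]
def box(o,yaw):
    o=np.array(o);u=np.array([np.cos(yaw),np.sin(yaw)]);v=np.array([-u[1],u[0]])
    return o,u,v
for n,o,yaw in(("L",(640.4,127.2),-.06),("M",(626.5,30.6),-.083),("R",(625,-67.2),-.088)):
    o,u,v=box(o,yaw)
    p=o+71*u; q=proj(c,[*p,52])[0]; i,j=int(q[1]),int(q[0])
    A=a[i-9:i+10,j-9:j+10].astype(np.uint8);
    g=lambda m:cv2.cvtColor(m[i-12:i+13,j-12:j+13].astype(np.float32),cv2.COLOR_BGR2GRAY)
    print(n,"far end px",q.round(1),"diff",np.abs(a-b)[i-9:i+10,j-9:j+10].mean().round(2),"shift pressed->free",np.round(cv2.phaseCorrelate(g(a),g(b),cv2.createHanningWindow((25,25),cv2.CV_32F))[0],2))
```

```text
[552.96839825 -60.71879744  60.36310746] [-0.98027944 -0.49001694  0.0650239 ]
L far end px [345.3 205. ] diff 1.49 shift pressed->free [0.51 0.69]
M far end px [326.1 226.2] diff 1.35 shift pressed->free [0.51 0.49]
R far end px [309.2 251.2] diff 14.18 shift pressed->free [1.53 1.66]
```

Run:
```python
import numpy as np,cv2
a,b=np.load("p1.npy"),np.load("p0.npy")
f=lambda m:cv2.resize(m[195:275,240:360].astype(np.uint8),None,fx=3.2,fy=3.2,interpolation=cv2.INTER_CUBIC)
d=np.clip(np.abs(a-b)*4,0,255)
cv2.imwrite("pics/cmp.png",np.vstack([np.hstack([f(a),f(b)]),np.hstack([f(d),f(d)*0])]))
```

```text
(no output)
```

View pics/cmp.png

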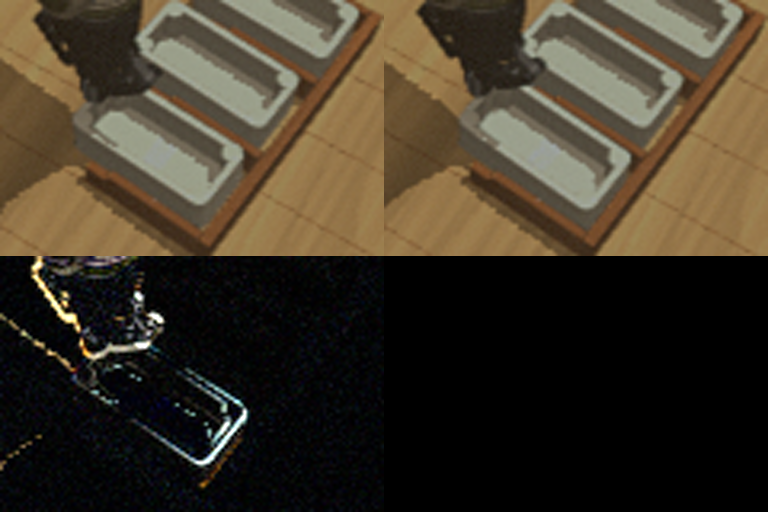

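The rocking is confirmed. With the near rim pressed, the far end of the right-hand dish rises, and the other two don't change. So the right-hand dish is the bowed one. Now I open the jaws, straddle its near end wall and grip.

Request:
play_rows(
  plan=[
    [1, 0, 3, 0, 0, 0, 0],
    [0, 0, 0, 0, 0, 0, 0],
    [0, 0, 0, 0, 0, 0, 0],
    [0, 0, 0, 0, 0, 0, 0],
    [0, 0, -10, 0, 0, 0, 0],
  ],
  grip_force=30,
)

```text
time_s: 4.27
eef_pos: [554.8, -60.9, 54.2]
ee_rot: [-0.001, 0.731, 0.683, -0.001]
force: [0.3, -0.7, 0.5]
grip_width: 0.502
```

Request:
play_rows(
  plan=[
    [0, 0, -10, 0, 0, 0, 0],
    [0, 0, -10, 0, 0, 0, 0],
    [0, 0, -6, 0, 0, 0, 0],
    [0, 0, 0, 0, 0, 0, 0],
  ],
)

```text
time_s: 4.6
eef_pos: [553.1, -60.4, 22.3]
ee_rot: [-0.004, 0.731, 0.682, -0.002]
force: [0.4, -0.2, 0.4]
grip_width: 0.503
```

Request:
play_rows(
  plan=[
    [0, 0, 3, 0, 0, 0, -0.6],
    [0, 0, 0, 0, 0, 0, -1],
    [0, 0, 0, 0, 0, 0, -1],
    [0, 0, 0, 0, 0, 0, -1],
    [0, 0, 0, 0, 0, 0, -1],
  ],
)

```text
time_s: 5.02
eef_pos: [553.4, -60.7, 25.5]
ee_rot: [-0.003, 0.731, 0.682, -0.002]
force: [0.4, 0.2, -2.9]
grip_width: 0.088
```

Request:
play_rows(
  plan=[
    [-12, 1, 0.3, 0, 0, 0, -1],
    [-18, 1.6, 0.3, 0, 0, 0, -1],
    [-18, 1.6, 0.3, 0, 0, 0, -1],
    [-18, 1.6, 0.3, 0, 0, 0, -1],
    [-12, 1, 0, 0, 0, 0, -1],
  ],
)

```text
time_s: 5.43
eef_pos: [472.3, -53.0, 25.7]
ee_rot: [-0.005, 0.731, 0.683, -0.003]
force: [0.4, 0.3, -2.7]
grip_width: 0.085
```

Request:
play_rows(
  plan=[
    [-14, 1.2, 0, 0, 0, 0, -1],
    [-12, 1, 0, 0, 0, 0, -1],
    [-6, 0, 0, 0, 0, 0, -1],
    [0, 0, -1, 0, 0, 0, -1],
    [0, 0, 0, 0, 0, 0, -1],
  ],
)

```text
time_s: 5.85
eef_pos: [436.6, -50.0, 25.4]
ee_rot: [-0.005, 0.731, 0.683, -0.003]
force: [-0.7, 0.1, 0.8]
grip_width: 0.085
```

Run:
```python
from h import *
cs=optics.capture("scene"); ct=optics.capture("top")
s=sense(); print(s["eef_pos"],s["force"])
a=cv2.resize(cs["img"][120:290,180:370],(400,358)); b=cv2.resize(ct["img"][100:260,70:330],(399,245))
cv2.imwrite("pics/d.png",np.vstack([a,cv2.resize(b,(400,245))])[:600])
```

```text
[436.70637899 -50.0281053   25.30053789] [-4.22649844 -0.00862057  5.22086488]
```

View pics/d.png

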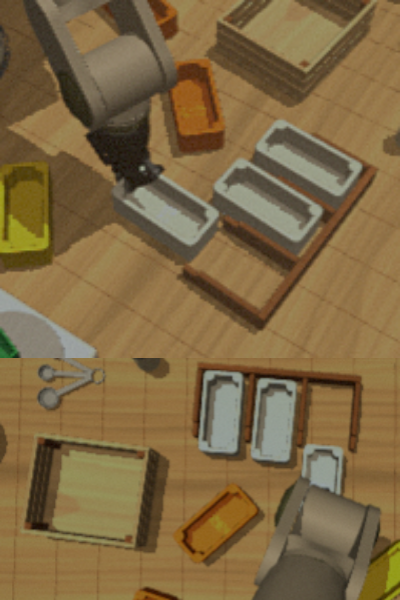

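The dish is drawn out and clear of the orange one, and the two steady dishes are still in their bays. Now I release it and lift off.

Request:
play_rows(
  plan=[
    [0, 0, 0, 0, 0, 0, -0.7],
    [0, 0, 0, 0, 0, 0, -0.2],
    [0, 0, 0, 0, 0, 0, -0.2],
    [0, 0, 0, 0, 0, 0, -0.2],
    [0, 0, 10, 0, 0, 0, -0.2],
  ],
)

```text
time_s: 6.37
eef_pos: [438.1, -50.3, 34.3]
ee_rot: [-0.005, 0.73, 0.683, -0.003]
force: [-0.3, -0.3, -1.0]
grip_width: 0.401
```

Request:
play_rows(
  plan=[
    [0, 0, 30, 0, 0, 0, -0.2],
    [0, 0, 30, 0, 0, 0, -0.2],
    [0, 0, 30, 0, 0, 0.12, -0.2],
    [0, 10, 20, 0, 0, 0.12, -0.2],
    [0, 20, 10, 0, 0, 0.12, -0.2],
  ],
)

```text
time_s: 6.78
eef_pos: [437.4, -21.3, 158.5]
ee_rot: [-0.006, 0.594, 0.805, -0.006]
force: [-0.2, 0.5, 0.3]
grip_width: 0.395
```

Request:
play_rows(
  plan=[
    [-8, 30, 0, 0, 0, 0.12, 0],
    [-8, 30, 0, 0, 0, 0.12, 0],
    [-8, 30, 0, 0, 0, 0.12, 0],
    [-8, 30, 0, 0, 0, 0.12, 0],
    [-8, 20, 0, 0, 0, 0.12, 0],
  ],
)

```text
time_s: 7.2
eef_pos: [398.7, 122.9, 162.5]
ee_rot: [0.001, 0.317, 0.948, -0.005]
force: [0.4, -0.6, 0.1]
grip_width: 0.5
```

Request:
play_rows(
  plan=[
    [0, 0, 0, 0, 0, 0.12, 0],
    [0, 0, 0, 0, 0, 0.12, 0],
    [0, 0, 0, 0, 0, 0.12, 0],
    [0, 0, 0, 0, 0, 0.12, 0],
    [0, 0, 0, 0, 0, 0.12, 0],
  ],
)

```text
time_s: 7.62
eef_pos: [397.0, 128.0, 162.6]
ee_rot: [0.003, 0.011, 1.0, -0.004]
force: [0.1, 0.7, -0.7]
grip_width: 0.502
```

Run:
```python
from h import *
c=optics.capture("top")
s=sense(); print(s["eef_pos"],s["ee_rot"].round(3),s["joints"].round(2))
im=rect(c,52,400,740,-160,240,4)
hsv=cv2.cvtColor(im,cv2.COLOR_BGR2HSV)
m=((hsv[...,1]<60)&(hsv[...,2]>95)).astype(np.uint8)*255
m=cv2.morphologyEx(m,cv2.MORPH_OPEN,np.ones((5,5)))
for k in cv2.findContours(m,cv2.RETR_EXTERNAL,cv2.CHAIN_APPROX_NONE)[0]:
    if cv2.contourArea(k)<40000: continue
    (u,v),sz,a=cv2.minAreaRect(k); b=cv2.boxPoints(((u,v),sz,a))
    print("ctr",740-v/4,240-u/4,"size",np.array(sz)/4,a)
cv2.imwrite("pics/r78.png",np.hstack([rect(c,78,380,620,200,480,1.6),rect(c,52,420,660,-110,80,1.6)]))
```

```text
[396.93264353 127.94108297 162.60683901] [ 0.003  0.007  1.    -0.004] [ 0.03  0.15  1.9  -0.01  1.09 -1.52]
ctr 506.0220947265625 -55.79510498046875 size [ 72.95363617 150.55451965] 4.144623756408691
ctr 626.4759521484375 30.593170166015625 size [ 73.20122528 151.01268005] 4.661872863769531
ctr 640.4892883300781 127.13793182373047 size [ 72.6379776  151.20193481] 3.510678768157959
```

View pics/r78.png

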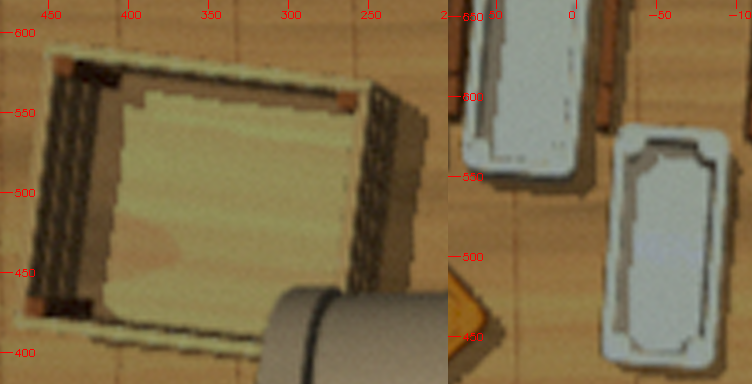

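I'm at picture 7. It shows the dish standing alone at (506,-56), with yaw -4.1° and full size, and the steady dishes unchanged. For the crate, the rim corners read off this picture disagree by about 7 mm in x. I'll fit it from the first unobstructed frames.

Run:
```python
from h import *
from rig import optics
def load(n):
    c=optics.capture(n); c["img"]=cv2.imread(f"pics/{n}0.png"); return c
ct,cs=load("top"),load("scene")
def rectw(p,lx,ly,z):
    x,y,t=p; a=np.array([[1,1],[1,-1],[-1,-1],[-1,1]])*[lx/2,ly/2]
    R=np.array([[np.cos(t),-np.sin(t)],[np.sin(t),np.cos(t)]]); q=a@R.T+[x,y]
    return np.c_[q,np.full(4,z)]
# edge score: gradient across projected rim outer edges in both images
from scipy.optimize import minimize
def grad(c):
    g=cv2.GaussianBlur(c["img"].astype(np.float32),(0,0),.8)
    gx=[cv2.Sobel(g[...,k],cv2.CV_32F,1,0) for k in range(3)]; gy=[cv2.Sobel(g[...,k],cv2.CV_32F,0,1) for k in range(3)]
    return gx,gy
G={id(c):grad(c) for c in(ct,cs)}
def score(p,cams):
    s=0
    for c in cams:
        gx,gy=G[id(c)]
        for lx,ly in((180,206),(164,190)):
            q=proj(c,rectw(p,lx,ly,78)).astype(np.float32)
            for i in range(4):
                a,b=q[i],q[(i+1)%4]; n=np.array([b[1]-a[1],a[0]-b[0]])/np.linalg.norm(b-a)
                P=(a+(b-a)*np.linspace(.06,.94,60)[:,None]).astype(np.float32)
                f=lambda I:cv2.remap(I,P[:,:1],P[:,1:],cv2.INTER_LINEAR)[:,0]
                d=sum(np.abs(n[0]*f(X)+n[1]*f(Y)) for X,Y in zip(gx,gy)); s+=np.minimum(d,400).mean()
    return -s
for name,cams in(("top",[ct]),("scene",[cs]),("both",[ct,cs])):
    best=min(((score((x,y,t),cams),(x,y,t)) for x in range(482,504,2) for y in range(348,370,2) for t in np.arange(-.15,-.07,.01)))
    r=minimize(score,best[1],args=(cams,),method="Nelder-Mead",options=dict(initial_simplex=[np.array(best[1])+d for d in([0,0,0],[2,0,0],[0,2,0],[0,0,.01])]))
    print(name,r.x.round(3),r.fun)
p=r.x; out=[]
for c,(u0,v0,u1,v1) in((ct,(75,135,185,235)),(cs,(270,90,370,181))):
    k=3.6; im=cv2.resize(c["img"][v0:v1,u0:u1],None,fx=k,fy=k,interpolation=cv2.INTER_CUBIC)
    for lx,ly,z,col in((180,206,78,(255,0,0)),(164,190,78,(0,255,255)),(164,190,8,(0,0,255))):
        q=((proj(c,rectw(p,lx,ly,z))-[u0,v0]+.5)*k-.5).round().astype(np.int32); cv2.polylines(im,[q],True,col,1)
    out.append(cv2.resize(im,(396,360)))
cv2.imwrite("pics/cr.png",np.hstack(out))
```

```text
top [ 4.92536e+02  3.56338e+02 -1.20000e-01] -2132.83056640625
scene [ 4.95682e+02  3.57309e+02 -1.10000e-01] -2478.403076171875
both [ 4.92749e+02  3.57668e+02 -1.20000e-01] -4581.71484375
```

View pics/cr.png

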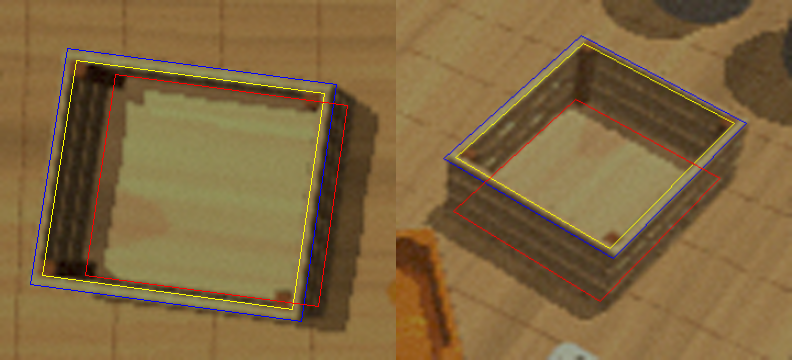

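Request:
play_rows(
  plan=[
    [28, -38, 0, 0, 0, -0.02, 0],
    [28, -38, 0, 0, 0, -0.02, 0],
    [25, -33, 0, 0, 0, -0.02, 0],
    [20, -26, -10, 0, 0, 0, 0],
    [0, 0, -20, 0, 0, 0, 0],
  ],
  grip_force=70,
)

```text
time_s: 8.18
eef_pos: [498.5, -6.6, 135.3]
ee_rot: [0.007, 0.055, 0.998, -0.004]
force: [-0.2, 0.7, 0.9]
grip_width: 0.501
```

Picture 8 shows the model rim and floor lying on the crate in both views. The crate is at (493.5,357.5), yaw -0.118. Next I'll straddle the dish's +y long wall, whose middle is at (508.3,-23.9).

Request:
play_rows(
  plan=[
    [10, -17, -15, 0.009, 0.0136, 0.037, 0],
    [0, 0, -25, 0, 0, 0, 0],
    [0, 0, 0, 0, 0, 0, 0],
  ],
)

```text
time_s: 8.43
eef_pos: [508.7, -26.6, 90.7]
ee_rot: [-0.002, 0.045, 0.999, 0.001]
force: [-1.0, -0.0, -1.3]
grip_width: 0.499
```

Request:
play_rows(
  plan=[
    [0, 2.5, -20, 0, 0, 0.015, 0],
    [0, 0, -20, 0, 0, 0, 0],
    [0, 0, -15, 0, 0, 0, 0],
    [0, 0, -8, 0, 0, 0, 0],
    [0, 0, 0, 0, 0, 0, 0],
  ],
)

```text
time_s: 8.85
eef_pos: [510.4, -24.1, 29.2]
ee_rot: [-0.0, 0.045, 0.999, -0.0]
force: [-0.4, 0.3, 0.3]
grip_width: 0.5
```

Request:
play_rows(
  plan=[
    [-1, 0, -6, 0, 0, 0.015, 0],
    [0, 0, 1, 0, 0, 0, -0.6],
    [0, 0, 0, 0, 0, 0, -1],
    [0, 0, 0, 0, 0, 0, -1],
    [0, 0, 0, 0, 0, 0, -1],
  ],
)

```text
time_s: 9.27
eef_pos: [511.2, -24.1, 27.7]
ee_rot: [0.002, 0.038, 0.999, -0.001]
force: [-0.3, 0.3, -3.6]
grip_width: 0.078
```

Request:
play_rows(
  plan=[
    [0, 0, 0, 0, 0, 0, -1],
    [0, 0, 0, 0, 0, 0, -1],
  ],
)

```text
time_s: 9.43
eef_pos: [511.0, -24.0, 27.9]
ee_rot: [0.002, 0.038, 0.999, -0.0]
force: [-0.2, 0.3, -3.6]
grip_width: 0.08
```

The grip is a little shallow, with the TCP at 28 mm. I'll re-open, go about 6 mm deeper and grip again.

Request:
play_rows(
  plan=[
    [0, 0, -2, 0, 0, 0, -1],
    [0, 0, 0, 0, 0, 0, -0.5],
    [0, 0, -3, 0, 0, 0, -0.5],
    [0, 0, -3, 0, 0, 0, -0.5],
    [0, 0, 0, 0, 0, 0, -0.5],
  ],
)

```text
time_s: 9.85
eef_pos: [512.3, -24.1, 21.8]
ee_rot: [0.004, 0.038, 0.999, -0.001]
force: [-0.3, 0.5, -0.7]
grip_width: 0.249
```

Request:
play_rows(
  plan=[
    [-1, 0, -0.5, 0, 0, 0, -1],
    [0, 0, 0, 0, 0, 0, -1],
    [0, 0, 0, 0, 0, 0, -1],
    [0, 0, 0, 0, 0, 0, -1],
  ],
)

```text
time_s: 10.18
eef_pos: [511.2, -24.2, 21.1]
ee_rot: [0.004, 0.038, 0.999, -0.001]
force: [0.2, 0.4, 0.1]
grip_width: 0.08
```

Request:
play_rows(
  plan=[
    [0, 0, 8, 0, 0, 0, -1],
    [0, 0, 14, 0, 0, 0, -1],
    [0, 0, 20, 0, 0, 0, -1],
    [0, 0, 10, 0, 0, 0, -1],
    [0, 0, 0, 0, 0, 0, -1],
  ],
)

```text
time_s: 10.6
eef_pos: [508.7, -23.5, 74.1]
ee_rot: [0.0, 0.038, 0.999, 0.0]
force: [1.3, 0.3, -3.2]
grip_width: 0.081
```

Request:
play_rows(
  plan=[
    [0, 5, 25, 0, 0, 0, -1],
    [0, 15, 30, 0, 0, 0, -1],
    [-1, 28, 20, 0, 0, -0.01, -1],
    [-1, 36, 5, 0, 0, -0.01, -1],
    [-1, 38, 0, 0, 0, -0.01, -1],
  ],
)

```text
time_s: 11.02
eef_pos: [503.9, 97.2, 155.3]
ee_rot: [-0.002, 0.059, 0.998, 0.001]
force: [0.9, -0.2, -3.9]
grip_width: 0.083
```

Request:
play_rows(
  plan=[
    [-1, 38, 0, 0, 0, 0, -1],
    [-1, 38, 0, 0, 0, 0, -1],
    [-1, 38, 0, 0, 0, 0, -1],
    [-1, 38, 0, 0, 0, 0, -1],
    [-1, 38, 0, 0, 0, 0, -1],
  ],
)

```text
time_s: 11.43
eef_pos: [495.8, 295.7, 153.3]
ee_rot: [-0.003, 0.06, 0.998, 0.0]
force: [0.7, -0.0, -3.7]
grip_width: 0.08
```

Request:
play_rows(
  plan=[
    [1, 36, 0, 0, 0, 0, -1],
    [1, 30, 0, 0, 0, 0, -1],
    [1, 14, 0, 0, 0, 0, -1],
    [1, 0, 0, 0, 0, 0, -1],
    [0, 0, 0, 0, 0, 0, -1],
  ],
)

```text
time_s: 11.85
eef_pos: [494.8, 386.7, 147.6]
ee_rot: [-0.007, 0.056, 0.998, -0.001]
force: [0.1, -0.0, -3.9]
grip_width: 0.085
```

Run:
```python
from h import *
s=sense(); print(s["eef_pos"],s["ee_rot"].round(3),s["force"])
ct,cs=optics.capture("top"),optics.capture("scene")
R=lambda t:np.array([[np.cos(t),-np.sin(t)],[np.sin(t),np.cos(t)]])
t=-.12; a=np.array([[1,1],[1,-1],[-1,-1],[-1,1]])
zb=s["eef_pos"][2]-21
ctr=s["eef_pos"][:2]+R(t)@[-2.7,-32]; print("dish centre expected",ctr)
out=[]
for c,(u0,v0,u1,v1) in((ct,(65,110,195,228)),(cs,(260,50,380,159))):
    k=3; im=cv2.resize(c["img"][v0:v1,u0:u1],None,fx=k,fy=k,interpolation=cv2.INTER_CUBIC)
    for z,col in((zb+52,(0,0,255)),(zb,(255,0,0))):
        q=proj(c,np.c_[(a*[75,36])@R(t).T+ctr,np.full(4,z)])
        cv2.polylines(im,[((q-[u0,v0]+.5)*k-.5).round().astype(np.int32)],True,col,1)
    out.append(cv2.resize(im,(396,360)))
cv2.imwrite("pics/ab.png",np.hstack(out))
```

```text
[494.84260899 386.66573113 147.55156079] [-0.007  0.056  0.998 -0.001] [ 0.12052224 -0.03141427 -3.87464206]
dish centre expected [488.33123504 355.21907775]
```

View pics/ab.png

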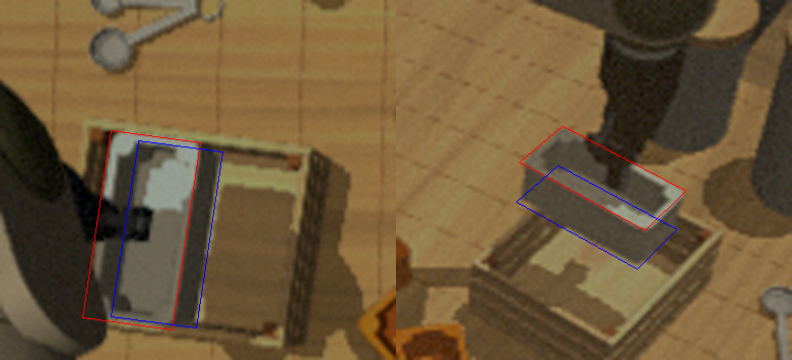

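Picture 9 shows the held dish level above the crate, with its outline on the predicted one. I'll correct by +5/+2 mm and a small turn, then lower it.

Request:
play_rows(
  plan=[
    [5, 2, 0, 0.001, -0.014, -0.01, -1],
    [1, 0, -10, 0, 0, 0, -1],
    [1, 0, -12, 0, 0, 0, -1],
    [0, 0, 0, 0, 0, 0, -1],
  ],
)

```text
time_s: 12.28
eef_pos: [504.0, 384.2, 124.6]
ee_rot: [0.001, 0.065, 0.998, -0.0]
force: [-0.6, -1.2, -3.6]
grip_width: 0.081
```

Request:
play_rows(
  plan=[
    [-4, 3, -5, 0, 0, 0.008, -1],
    [0, 0, -3, 0, 0, 0, -1],
    [0, 0, -3, 0, 0, 0, -1],
  ],
)

```text
time_s: 12.53
eef_pos: [500.3, 386.2, 113.1]
ee_rot: [0.002, 0.061, 0.998, 0.0]
force: [0.2, -0.6, -3.3]
grip_width: 0.079
```

Request:
play_rows(
  plan=[
    [0, 0, -8, 0, 0, 0, -1],
    [0, 0, -10, 0, 0, 0, -1],
    [0, 0, -8, 0, 0, 0, -1],
  ],
)

```text
time_s: 12.78
eef_pos: [500.8, 386.5, 86.5]
ee_rot: [0.003, 0.061, 0.998, 0.001]
force: [0.4, 0.6, -4.1]
grip_width: 0.081
```

Run:
```python
from h import *
s=sense(); print(s["eef_pos"],s["ee_rot"].round(3),s["force"])
c=optics.capture("top"); z=s["eef_pos"][2]-21+52
a=rect(c,z,385,600,240,480,1.65); b=rect(optics.capture("scene"),78,385,600,240,480,1.65)
cv2.imwrite("pics/in.png",np.hstack([a,b]))
```

```text
[500.83390979 386.45422008  86.46123149] [0.003 0.061 0.998 0.001] [ 0.40796121  0.57566713 -4.14653413]
```

View pics/in.png

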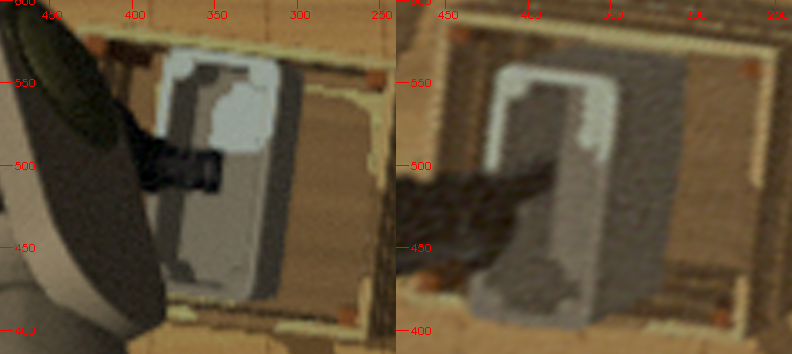

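Picture 10 shows the dish inside the crate outline. Its far edge mid is at about (567,345), within about 2 mm of the plan. I'll lower it further.

Request:
play_rows(
  plan=[
    [-1, 0, -10, 0, 0, 0, -1],
    [0, 0, -10, 0, 0, 0, -1],
    [0, 0, -10, 0, 0, 0, -1],
    [0, 0, -5, 0, 0, 0, -1],
  ],
)

```text
time_s: 13.22
eef_pos: [499.6, 386.5, 48.4]
ee_rot: [0.003, 0.061, 0.998, 0.001]
force: [-0.6, 0.1, -4.0]
grip_width: 0.08
```

Request:
play_rows(
  plan=[
    [0, 0, -6, 0, 0, 0, -1],
    [0, 0, -4, 0, 0, 0, -1],
    [0, 0, -2, 0, 0, 0, -1],
    [0, 0, 0, 0, 0, 0, -1],
  ],
)

```text
time_s: 13.55
eef_pos: [499.0, 386.1, 33.0]
ee_rot: [0.002, 0.061, 0.998, -0.0]
force: [0.7, 0.4, -4.3]
grip_width: 0.075
```

Request:
play_rows(
  plan=[
    [0, 0, -1.5, 0, 0, 0, -1],
    [0, 0, -1.5, 0, 0, 0, -1],
  ],
)

```text
time_s: 13.72
eef_pos: [499.4, 386.3, 30.5]
ee_rot: [0.002, 0.061, 0.998, 0.0]
force: [0.7, 0.0, -3.2]
grip_width: 0.08
```

Request:
play_rows(
  plan=[
    [0, 0, -1, 0, 0, 0, -1],
  ],
)

```text
time_s: 13.8
eef_pos: [499.5, 386.4, 29.6]
ee_rot: [0.002, 0.061, 0.998, 0.0]
force: [0.6, 0.1, -3.7]
grip_width: 0.081
```

Request:
play_rows(
  plan=[
    [0, 0, -1, 0, 0, 0, -1],
  ],
)

```text
time_s: 13.88
eef_pos: [499.7, 386.6, 29.1]
ee_rot: [0.003, 0.061, 0.998, 0.001]
force: [-4.5, -2.3, 8.0]
grip_width: 0.077
```

Request:
play_rows(
  plan=[
    [0, 0, -1, 0, 0, 0, -1],
  ],
)

```text
time_s: 13.97
eef_pos: [499.7, 386.6, 29.1]
ee_rot: [0.003, 0.061, 0.998, 0.001]
force: [-4.2, -4.0, 10.6]
grip_width: 0.079
```

It's down at z = 29, as predicted. I'll release it and rise straight up.

Request:
play_rows(
  plan=[
    [0, 0, 0, 0, 0, 0, -0.7],
    [0, 0, 0, 0, 0, 0, -0.3],
    [0, 0, 0, 0, 0, 0, -0.3],
    [0, 0, 0, 0, 0, 0, -0.3],
  ],
)

```text
time_s: 14.3
eef_pos: [501.0, 387.1, 31.1]
ee_rot: [0.005, 0.061, 0.998, 0.002]
force: [1.0, -0.7, -0.6]
grip_width: 0.349
```

Request:
play_rows(
  plan=[
    [0, 0, 10, 0, 0, 0, -0.3],
    [0, 0, 20, 0, 0, 0, -0.3],
    [0, 0, 35, 0, 0, 0, -0.3],
    [0, 0, 40, 0, 0, 0, -0.3],
    [0, 0, 40, 0, 0, 0, -0.3],
  ],
)

```text
time_s: 14.72
eef_pos: [496.7, 384.6, 174.7]
ee_rot: [-0.002, 0.061, 0.998, -0.003]
force: [0.3, 0.7, 0.3]
grip_width: 0.354
```

Request:
play_rows(
  plan=[
    [0, -35, 15, 0, 0, 0, -0.3],
    [-10, -38, 0, 0, 0, 0, -0.3],
    [-10, -38, 0, 0, 0, 0, -0.3],
    [-10, -38, 0, 0, 0, 0, -0.3],
    [-10, -38, 0, 0, 0, 0, -0.3],
  ],
)

```text
time_s: 15.13
eef_pos: [458.0, 198.3, 205.1]
ee_rot: [0.01, 0.057, 0.998, 0.003]
force: [1.6, -0.9, 0.4]
grip_width: 0.349
```

Request:
play_rows(
  plan=[
    [-10, -38, 0, 0, 0, 0, -0.3],
    [-10, -38, 0, 0, 0, 0, -0.3],
    [-10, -38, 0, 0, 0, 0, -0.3],
    [-10, -20, 0, 0, 0, 0, -0.3],
    [0, 0, 0, 0, 0, 0, -0.3],
  ],
)

```text
time_s: 15.55
eef_pos: [413.6, 54.3, 209.7]
ee_rot: [0.013, 0.058, 0.998, 0.002]
force: [-0.2, -1.0, 0.2]
grip_width: 0.351
```

Run:
```python
from h import *
c=optics.capture("top"); s=sense(); print(s["eef_pos"],s["force"],s["time_s"])
for nm,z,y0,y1,x0,x1 in(("crate",60,240,480,385,600),("bays",52,-160,240,520,740)):
    im=rect(c,z,x0,x1,y0,y1,4)
    if nm=="crate": clean=im
    hsv=cv2.cvtColor(im,cv2.COLOR_BGR2HSV); m=((hsv[...,1]<60)&(hsv[...,2]>95)).astype(np.uint8)*255
    m=cv2.morphologyEx(m,cv2.MORPH_OPEN,np.ones((5,5)))
    for k in cv2.findContours(m,cv2.RETR_EXTERNAL,cv2.CHAIN_APPROX_NONE)[0]:
        if cv2.contourArea(k)<30000: continue
        (u,v),sz,a=cv2.minAreaRect(k); print(nm,"ctr",x1-v/4,y1-u/4,"size",np.array(sz)/4,a)
sc=optics.capture("scene")["img"][70:200,250:390]
cv2.imwrite("pics/end.png",np.hstack([rect(c,60,385,600,240,480,1.65),cv2.resize(sc,(382,354),interpolation=cv2.INTER_CUBIC)]))
```

```text
[414.40123455  55.33643969 209.91002697] [ 0.11903079 -0.044942    0.5661487 ] 15.6
crate ctr 493.57447814941406 353.7014389038086 size [ 72.38007355 151.17391968] 7.0283966064453125
bays ctr 626.4432830810547 30.562530517578125 size [ 73.26069641 151.12910461] 4.803485870361328
bays ctr 640.4655914306641 127.1512451171875 size [ 72.55321503 151.02149963] 3.408130168914795
```

View pics/end.png

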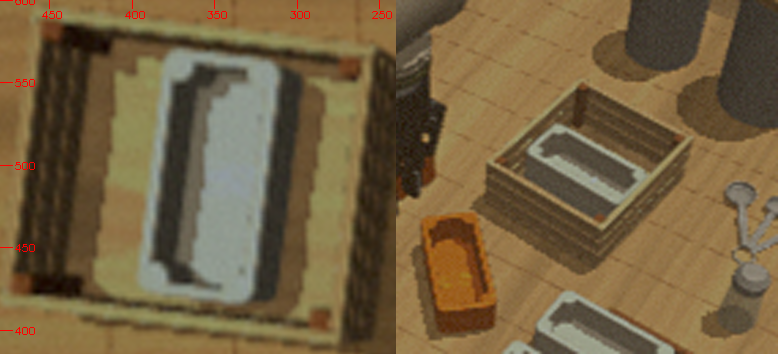

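Picture 11 shows the dish flat in the crate. Its centre is (493.6,353.7), against a crate centre of about (493.5,357.5), and its yaw is -7.0° against -6.8°. The steady dishes are unmoved, so I'm handing in.

```bash
python3 -c "
from rig import ctrl; print(ctrl.finish_job())"
```

```text
the job is handed in; nothing more can be done
None
```

I moved the bowed dish into the returns crate and handed the job in at about 15.6 s of the 67 s allowed; the hand-in reports no verdict.

- **Finding it:** I pressed only the right-hand dish. Its near rim gave about 4 mm at roughly 1.4 N before going stiff. Scene images with it pressed and released showed its far end rising while the other two stayed still. I did not press the left and middle dishes. The force peaked at 33 N when the rim bottomed out.
- **Moving it:** I drew it forward about 117 mm by its near end wall and let it go on the ledge. I then took it by the middle of its left long side. The first grip there was shallow, so I re-gripped about 6 mm deeper before lifting, then lowered it into the crate to a contact of about 10 N.
- **Dish at the end:** It stands flat on the crate floor, within about 1 mm of the crate's centre in x and 4 mm in y, and lined up to about 0.2°. The gripper is well clear of everything.
- **The rest:** The two steady dishes measure within 0.1 mm of where they started. I did not measure the other objects at the end; nothing showed them moved.
- **A check that disagreed:** My first reading of the crate corners was out by about 7 mm in x. I redid it by fitting the crate outline in both cameras, which agreed to about 3 mm in x, and the final image bears that out.

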